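Tighten a filter holder's closure nut to the click of a torque wrench

TASK

With the click-type torque wrench, close the disc filter holder: carry the wrench by its steel shaft, set its head fully down over the brass hex nut and let go, then take it again by the black grip and turn the nut clockwise (seen from above) until the handle breaks away. Stop as soon as it gives, well before the end of its free travel, ease off so that the handle springs straight, and leave the wrench sitting on the nut. Leave the bottle, the beaker and the petri dish where they stand.

Things in the scene. Friction and masses are not known exactly. Their poses are not given: they have to be found in the camera images.
- torque_wrench: steel click-type torque wrench, black grip, 200 mm long, 0.48 kg, lying flat. Origin: centre of the head's hexagonal through-opening, on the underside. The handle runs along -x; z up. Opening 48.5 mm across flats, two of its corners on the x axis; head 20 mm thick, 64.5 mm across its outer flats. It balances 50 mm from the origin along -x; held by the grip it is head-heavy
- wrench_shaft (a point): middle of the bare steel shaft between head and grip, 70 mm from the wrench's origin along -x, 10.5 mm above the underside. The shaft is 18 mm wide, 20.5 mm high, free to grasp across from 60 to 98 mm from the origin. x axis along the handle, towards the head
- wrench_grip (a point): middle of the black grip, 135 mm from the wrench's origin along -x (handle straight), 12 mm above the underside. The grip is 24 mm wide and high and runs from 100 to 156 mm from the origin. x axis along the handle, towards the head
- wrench_click (a joint): angle of the handle against the head, rad, about an upright pivot 47 mm from the wrench's origin along -x. 0 = straight, and stays so up to the set torque (1.1 N m at the pivot, some 12 N sideways at mid-grip); then the handle gives clockwise from above at about that force, with 0.35 rad of free travel to a hard stop. Eased, it springs back to 0. It gives when tightening only
- filter_holder: low stainless-steel disc, 144 mm across and 22 mm high, with two short hose barbs on its side (100 mm from the centre to their ends), fixed to the worktop; the brass nut is in the middle of its flat top. Origin: centre of its underside
- nut_seat (a point): foot of the brass nut, on its axis, at the disc's top (22 mm above the worktop), where the underside of the wrench head comes to rest; turns with the nut. Hexagon 46 mm across flats, two corners on the x axis, 22 mm high, top 5 mm tapering in by 4 mm. Turns clockwise (0.25 N m, 2 N at the grip) for an unknown 0.25 to 0.65 rad, then is tight and turns no further
- stain_giemsa: amber dropper bottle with black cap, 40 mm across, 106 mm high, a bystander; origin under its centre
- beaker: clear glass beaker, 55 mm across, 67 mm high, a bystander; origin under its centre
- petri_3: petri dish with pink content, 58 mm across, 14 mm high, a bystander; origin under its centre
Things that resemble listed ones, but are neither listed nor needed, are in the scene too. Several things have the shape of the filter_holder; the one meant has the colours described above.

How it is judged:
On the way, in this order (a step that is already met when the one before it is completed fails the run):
1. the wrench is lifted off the worktop, held by its steel shaft (head raised over 30 mm) (height (world z) of torque_wrench above 0.03 m and horizontal distance between the grasp point and wrench_shaft below 0.035 m and contact force between the fingers and torque_wrench above 0.5 N), for 0.1 s.
2. the wrench head sits fully down over the nut and the wrench has been let go (horizontal distance between torque_wrench and nut_seat below 0.005 m and z of torque_wrench in the frame of nut_seat between -0.003 and 0.005 m and contact force between the fingers and torque_wrench below 0.05 N), for 0.3 s.
3. held at the black grip, the wrench's handle breaks away (clicks) against the tight nut (horizontal distance between torque_wrench and nut_seat below 0.005 m and z of torque_wrench in the frame of nut_seat between -0.003 and 0.005 m and value of joint wrench_click above 0.06 rad and horizontal distance between the grasp point and wrench_grip below 0.04 m), for 0.05 s.
At the end, for the whole second after the job is handed in: the wrench, at rest (under 0.02 m/s), still sits on the nut (its head's origin within 5 mm of the nut seat sideways, not over 5 mm above and not over 3 mm below it), let go, with its handle sprung straight again (click angle below 0.03 rad) (horizontal distance between torque_wrench and nut_seat below 0.005 m and z of torque_wrench in the frame of nut_seat between -0.003 and 0.005 m and value of joint wrench_click below 0.03 rad and linear speed of torque_wrench below 0.02 m/s); the robot touches nothing.
It fails at once if the handle is driven on past the click towards its hard stop (click angle over 0.24 rad) (value of joint wrench_click above 0.24 rad).
It fails at once if the amber dropper bottle is moved by more than 30 mm (distance of stain_giemsa from where it was at the start of the episode above 0.03 m).
It fails at once if the glass beaker is moved by more than 30 mm (distance of beaker from where it was at the start of the episode above 0.03 m).
It fails at once if the pink petri dish is moved by more than 30 mm (distance of petri_3 from where it was at the start of the episode above 0.03 m).
It also fails if it takes over 64 s, if anything falls off the work surface, if the arm or the gripper's body presses on something with over 40 N, if the wrist force passes 120 N, or if a joint passes its speed limit or range.

ROBOT

A 6-joint arm with a two-finger parallel gripper is mounted at the origin on a cart in front of the work surface, level with it; the furniture and walls round the work are solid. World frame = base frame: x ahead of the robot, y to its left, z up, the work surface at z = 0. Lengths are in m, angles in rad, forces in N, time in s.
With the tool pointing down it reaches from about 0.3 to 0.875 m from the base axis. Payload 6.4 kg.
Tool frame: the origin (TCP) lies on the centre line of the jaws, within the pads' length; the fingertips stand 25 mm ahead of it and the grasp point (between the pads) lies 6 mm ahead of it (ctrl.tip_reach is the distance from the TCP to the fingertips, in m); z points along the fingers, y is the line along which they close (so a half turn about z gives the same grasp; the last joint's range is limited). The gripper opens to 85 mm and grips with 20 to 120 N. Pads are 22 mm wide; open, the fingers measure 114 mm over their backs; the gripper's body (76 mm by 85 mm) begins 54 mm behind the grasp point. The pads swing forward as they close: fully open they stand 13 mm farther back than shut.
Start: joints at [-1.391, 0.181, 1.607, -0, 1.354, -0.206], TCP at [0.216, -0.533, 0.224] pointing down, gripper open.
Joint ranges: [-2.99, 2.99], [-0.89, 2.07], [0.3, 2.58], [-1.14, 4.28], [0, 2.63], [-3.12, 3.12]. Speed limits (rad/s): [2.57, 2.57, 3.01, 3.14, 3.14, 3.14].

INTERFACE

Orientations are given as a unit quaternion [w, x, y, z].
In Python, from bench import ctrl gives the robot as it stands.
- The arm moves only by the tool servo_tool, never from a script. Its argument "motion" is a list that holds one entry, the list of rows, each a list of 5 numbers: the shift along the tool's x, y, z in cm, then the turn about the tool's z in degrees, then the closure, from -1 (fully open) to 1 (shut). In form: [[[dx, dy, dz, twist, claw], ...]]. A call has 1 to 5 rows; each row is the pose to reach, as a shift and turn from the pose commanded when the call began, along the tool's axes at that moment; what a row does not reach only later rows make up. A row lasts 1/10 s, in which the tool goes at most 50 mm and 8.59 degrees, less where a joint would pass 70% of its speed; a pose out of reach is approached as far as the arm can. A call with a gripper value outside its range is refused whole. The fingers move at their own pace and stop on an object; the grip force is fixed at half the most. Time passes only in rows, so rows that repeat a pose let the fingers close. It gives the time, the measured TCP pose, the force, the opening and the grip force at its end, in the units of the state.
- ctrl.get_obs(): the state, without advancing time (a new reading comes with each control period).
- ctrl.camera(name): name is "scene" or "side" or "wrist"; returns a dict with "pixels" (400x640x3 uint8, red, green, blue), "depth" (400x640 float32, m along the optical axis (not along the pixel's ray), 0 where there is no reading), "fx", "fy", "cx", "cy" (pixels), "R" (3x3) and "t" (3): a world point X has camera coordinates R X + t; the wrist camera has in their place "hand_eye" (4x4, takes a point from camera to tool coordinates, whose origin is the TCP and whose axes are the flange's). Camera axes: x right, y down, z forward; pixel columns grow to the right and rows downward; lengths in m; the calibration is good to about 2 mm. The wrist camera is an equidistant fisheye: a pixel r from the principal point sees the ray r / f radians off the axis. A picture is of the moment at which its call begins: read the wrist's pose just before it.
- ctrl.hand_in(): hands the job in; it is judged then, once.
The state is a dict: "time_s": time; "q": joint angles; "dq": joint speeds; "joint_efforts": joint torques, N m; "eef_pos": TCP position; "eef_rot": TCP orientation; "wrist_force": force on the tool from outside, world axes, zero at the start; "torque": the same for the moment, N m; "opening": opening from 0.0 (shut) to 1.0 (fully open); "grasp_force": force on a finger pad.
Only numpy, scipy, OpenCV 4.12 (cv2) and the standard library are available. Lean on these libraries where they do the work, as an engineer would, in place of code of your own. Each camera call takes 0.05 s, during which the arm holds its last target. There are 200 camera calls.

## Working session

There is one attempt and no reset: what is moved stays moved. The work goes in short steps, Python scripts to look and compute and a tool call to move; the robot and the scene stay as the last step left them, time stands still between calls to the robot, and variables do not carry over. Pictures are saved under pics/ and viewed, at most 10 in all, crops included, and the job is handed in when it is done.

Besides the shell and the picture viewer there is one more tool, called after "Emit:" by a JSON object that holds its "method" and its "body". servo_tool: Moves the arm, as the interface text tells. Its arguments: {"type":"object","properties":{"motion":{"type":"array"}},"required":["motion"]}

```bash
ls; mkdir -p pics; cat > h.py <<'E'
import numpy as np, cv2
from bench import ctrl
def snap(n):
    c=ctrl.camera(n); np.savez('/tmp/%s.npz'%n, **c); return c
def world(c):
    v,u=np.mgrid[0:400,0:640]; d=c['depth']
    P=np.stack([(u-c['cx'])/c['fx']*d,(v-c['cy'])/c['fy']*d,d],-1)
    W=(P-c['t'])@c['R']; W[d==0]=np.nan; return W
E
python3 - <<'E'
from h import *
a=snap('scene');b=snap('side')
for n,c in(('scene',a),('side',b)):
    cv2.imwrite('pics/%s0.png'%n,c['pixels'][...,::-1]); print(n,c['fx'],c['R'],c['t'])
print(ctrl.get_obs())
E
```

```text
pics
scene 396.5233690715342 [[-0.53113703 -0.84725165 -0.00762271]
 [-0.67064647  0.42588845 -0.60733214]
 [ 0.51780959 -0.31746444 -0.79441146]] [0.38361916 0.3650668  0.82256449]
side 476.5962623379847 [[ 0.05404203 -0.99851849  0.00634665]
 [-0.72422906 -0.04357101 -0.68818154]
 [ 0.68743853  0.0325943  -0.72551077]] [0.06374358 0.47800981 1.04425138]
{'time_s': 0.1, 'q': array([-1.39130960e+00,  1.81493439e-01,  1.60790027e+00,  1.14121442e-05,
        1.35381026e+00, -2.06331249e-01]), 'dq': array([-3.48258605e-05, -1.19768925e-03, -1.55313119e-03,  1.35188819e-06,
       -8.13352772e-04,  3.73634415e-04]), 'joint_efforts': array([-3.01841010e-05, -4.45878017e+01, -3.52239919e+01, -3.79780813e-04,
        4.11241053e-03, -1.56243368e-05]), 'eef_pos': array([ 0.21629258, -0.53221973,  0.22306299]), 'eef_rot': array([-8.05511337e-04,  9.81450610e-01,  1.91713460e-01,  1.63842109e-05]), 'wrist_force': array([ 0.67930154, -0.66412396, -1.63450512]), 'torque': array([-0.03741717, -0.00689029, -0.00983386]), 'grasp_force': 0.0, 'opening': 0.9997145219275885}
```

View pics/scene0.png

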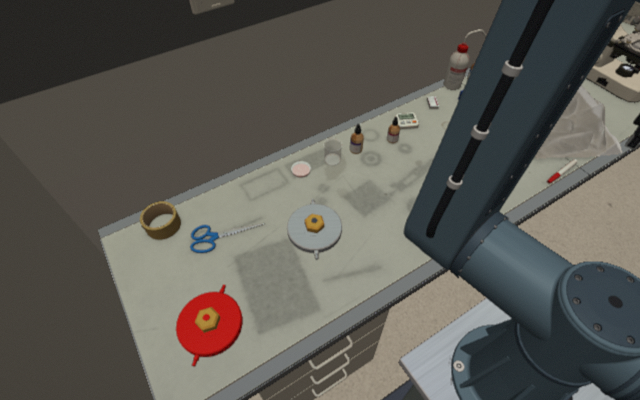

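View pics/side0.png

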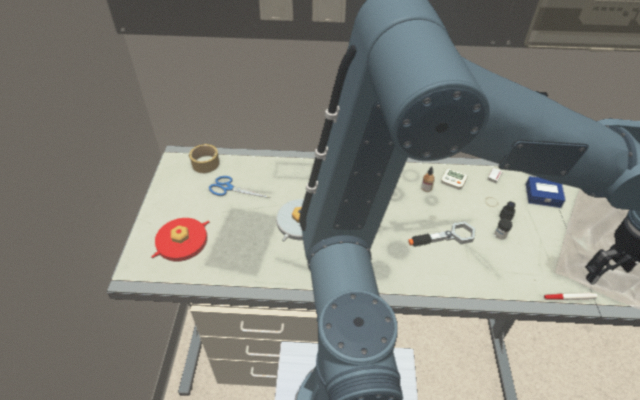

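The scene view shows the steel disc with its brass nut at (315,227). The red disc at (209,322) is a look-alike. Petri dish is at (301,169), beaker at (333,152), and amber bottles at (357,139) and (394,130). The side view shows the wrench with its head at (461,234) and grip at (418,240). The only wrench-like item is that one; the scissors at (225,187) and pen at (570,296) are distractors. I choose the steel disc (scene 315,227) and the wrench (side 440,236).

```bash
python3 - <<'E'
from h import *
a=dict(np.load('/tmp/scene.npz'));b=dict(np.load('/tmp/side.npz'))
Wa,Wb=world(a),world(b)
for n,W,u,v in(('petri',Wa,301,169),('beaker',Wa,333,152),('bot1',Wa,357,140),('bot2',Wa,394,132),('disc',Wa,300,235),('nut',Wa,315,222),('head',Wb,461,234),('grip',Wb,420,240),('black',Wb,505,220)):
    print(n,np.round(W[v-1:v+2,u-1:u+2].reshape(-1,3).mean(0),3))
# nut
m=(Wa[...,2]>.036)&(Wa[...,2]<.06)&(np.hypot(*(Wa[...,:2]-Wa[222,315,:2]).transpose(2,0,1))<.05)
p=Wa[m];print('nut',m.sum(),p.min(0),p.max(0),cv2.minEnclosingCircle(p[:,:2].astype('f4')))
m=(Wa[...,2]>.017)&(Wa[...,2]<.027)&(np.hypot(*(Wa[...,:2]-Wa[222,315,:2]).transpose(2,0,1))<.085)
p=Wa[m];print('disc',m.sum(),np.median(p[:,2]),cv2.minEnclosingCircle(p[:,:2].astype('f4')))
# wrench
uu=np.zeros((400,640),bool);uu[215:255,400:482]=1
m=uu&(Wb[...,2]>.010);p=Wb[m].astype('f4');print('wr',m.sum(),np.percentile(p,[1,50,99],0),cv2.minAreaRect(p[:,:2]))
l=cv2.fitLine(p[:,:2],cv2.DIST_L2,0,.01,.01).ravel();print(l)
s=(p[:,:2]-l[2:])@l[:2];t=(p[:,:2]-l[2:])@[-l[1],l[0]]
for k in np.arange(-.14,.14,.01):
    q=(s>=k)&(s<k+.01)
    if q.any():print(round(k,3),q.sum(),np.round([t[q].min(),t[q].max(),np.median(p[q,2])],3))
i=cv2.resize(b['pixels'][200:270,390:490],None,fx=6,fy=6,interpolation=2);j=cv2.resize(a['pixels'][190:260,270:360],None,fx=6,fy=6,interpolation=2)
o=np.hstack([cv2.resize(i,(400,280)),cv2.resize(j,(360,280))]);cv2.imwrite('pics/c0.png',o[...,::-1])
E
```

```text
petri [0.718 0.067 0.014]
beaker [ 0.69  -0.025  0.058]
bot1 [ 0.694 -0.113  0.057]
bot2 [ 0.671 -0.235  0.047]
disc [0.517 0.188 0.022]
nut [0.517 0.142 0.045]
head [ 0.505 -0.326 -0.   ]
grip [ 0.459 -0.2    0.022]
black [ 0.519 -0.44   0.054]
nut 238 [0.50050888 0.11629288 0.03684394] [0.54890319 0.16610886 0.05053185] ((0.5257967710494995, 0.14168114960193634), 0.025859026238322258)
disc 1724 0.022453007771815178 ((0.5259408950805664, 0.14388912916183472), 0.07880879193544388)Traceback (most recent call last):
  File "<stdin>", line 13, in <module>
cv2.error: OpenCV(4.12.0) /io/opencv/modules/imgproc/src/convhull.cpp:143: error: (-215:Assertion failed) total >= 0 && (depth == CV_32F || depth == CV_32S) in function 'convexHull'
```

```bash
python3 - <<'E'
from h import *
a=dict(np.load('/tmp/scene.npz'));b=dict(np.load('/tmp/side.npz'))
Wb=world(b)
uu=np.zeros((400,640),bool);uu[215:255,400:482]=1
m=uu&(Wb[...,2]>.010);p=np.ascontiguousarray(Wb[m].astype('f4'));xy=np.ascontiguousarray(p[:,:2]);print('wr',m.sum(),np.percentile(p,[1,50,99],0),cv2.minAreaRect(xy))
l=cv2.fitLine(xy,cv2.DIST_L2,0,.01,.01).ravel();print(l)
s=(xy-l[2:])@l[:2];t=(xy-l[2:])@[-l[1],l[0]]
for k in np.arange(-.14,.14,.01):
    q=(s>=k)&(s<k+.01)
    if q.any():print(round(k,3),q.sum(),np.round([t[q].min(),t[q].max(),np.median(p[q,2])],3))
i=cv2.resize(b['pixels'][200:270,390:490],None,fx=6,fy=6,interpolation=2);j=cv2.resize(a['pixels'][190:260,270:360],None,fx=6,fy=6,interpolation=2)
o=np.hstack([cv2.resize(i,(400,280)),cv2.resize(j,(360,280))]);cv2.imwrite('pics/c0.png',o[...,::-1])
E
```

```text
wr 572 [[ 0.44975704 -0.35927845  0.01061086]
 [ 0.47765815 -0.27047794  0.01936855]
 [ 0.53413583 -0.17255466  0.02646131]] ((0.4870394170284271, -0.26637476682662964), (0.06699952483177185, 0.20101551711559296), 13.703432083129883)
[ 0.28813323 -0.95759034  0.4828428  -0.26835322]
-0.11 6 [-0.006  0.009  0.018]
-0.1 26 [-0.008  0.011  0.019]
-0.09 33 [-0.011  0.015  0.022]
-0.08 35 [-0.012  0.015  0.022]
-0.07 28 [-0.01   0.013  0.022]
-0.06 28 [-0.011  0.017  0.023]
-0.05 32 [-0.01   0.015  0.023]
-0.04 22 [-0.008  0.011  0.02 ]
-0.03 25 [-0.007  0.014  0.019]
-0.02 23 [-0.006  0.012  0.019]
-0.01 23 [-0.007  0.011  0.019]
0.0 24 [-0.007  0.012  0.019]
0.01 23 [-0.01   0.012  0.02 ]
0.02 17 [-0.011  0.012  0.019]
0.03 44 [-0.025  0.024  0.019]
0.04 32 [-0.031  0.033  0.018]
0.05 30 [-0.032  0.035  0.017]
0.06 28 [-0.032  0.034  0.018]
0.07 27 [-0.031  0.034  0.018]
0.08 47 [-0.029  0.03   0.018]
0.09 19 [-0.009  0.016  0.018]
```

View pics/c0.png

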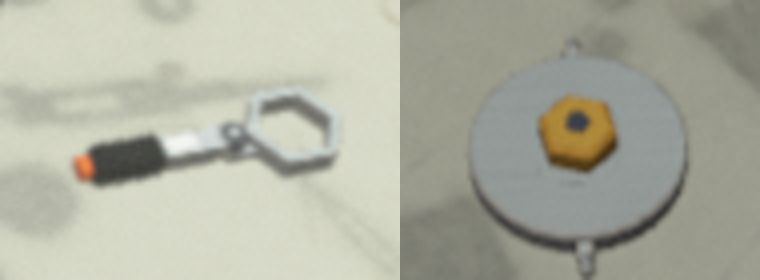

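The crop confirms the wrench (black grip, orange end, open hexagonal head) and the steel disc with its brass nut. The wrench origin is near (0.502,-0.327), the shaft near (0.482,-0.260), and the handle's tail points to yaw ~106°. The nut is near (0.526,0.142). Heights and sizes agree with the given ones. Moving now.

Emit:
{"method": "servo_tool", "body": {"motion": [[[3.5, -1.5, 0, -8.4, -1], [7, -3, 0, -16.8, -1], [10.5, -4.5, 0, -25.2, -1], [14, -6, 0, -33.6, -1], [17.5, -7.5, 0, -42, -1]]]}}

```text
time_s: 0.6
eef_pos: [0.351, -0.396, 0.2235]
eef_rot: [-0.0, 0.846, 0.533, 0.0]
wrist_force: [0.7, -0.5, -0.9]
opening: 0.999
grasp_force: 0.0
```

```bash
cat >> h.py <<'E'
from scipy.spatial.transform import Rotation as Rot
def pose():
    o=ctrl.get_obs(); return o['eef_pos'],Rot.from_quat(np.roll(o['eef_rot'],-1)),o
def go(x,y,z,yaw):
    "shift (cm) and twist (deg) from the present pose; yaw of tool x in deg"
    p,R,o=pose(); X=R.as_matrix()[:,0]; y0=np.degrees(np.arctan2(X[1],X[0]))
    print('t',round(o['time_s'],2),'at',np.round(p,4),'yaw',round(y0,2),'F',np.round(o['wrist_force'],1),'open',round(o['opening'],3),'grip',round(o['grasp_force'],1))
    print('->',np.round(R.inv().apply(np.array([x,y,z])-p)*100,2),round(-((yaw-y0+180)%360-180),2))
E
python3 -c "
from h import *
go(.484,-.26,.223,106.5)"
```

```text
t 0.6 at [ 0.351  -0.396   0.2235] yaw 64.43 F [ 0.7 -0.5 -0.9] open 0.999 grip 0.0
-> [18.    6.13  0.06] -42.07
```

Emit:
{"method": "servo_tool", "body": {"motion": [[[3.6, 1.2, 0, -8.4, -1], [7.2, 2.4, 0, -16.8, -1], [10.8, 3.7, 0, -25.2, -1], [14.4, 4.9, 0, -33.6, -1], [18, 6.1, 0, -42, -1]]]}}

```text
time_s: 1.1
eef_pos: [0.4845, -0.2606, 0.2235]
eef_rot: [-0.0, 0.599, 0.801, 0.0]
wrist_force: [0.8, 0.8, 0.0]
opening: 0.997
grasp_force: 0.0
```

Emit:
{"method": "servo_tool", "body": {"motion": [[[0, 0, 0, 0, -1], [0, 0, 0, 0, -1]]]}}

```text
time_s: 1.3
eef_pos: [0.4838, -0.2614, 0.2234]
eef_rot: [-0.0, 0.601, 0.799, -0.0]
wrist_force: [-0.4, -0.1, 0.4]
opening: 0.999
grasp_force: 0.0
```

```bash
cat >> h.py <<'E'
def wsnap(name):
    p,R,o=pose(); c=ctrl.camera('wrist'); c['p']=p; c['Rm']=R.as_matrix(); np.savez('/tmp/%s.npz'%name,**c); return c
def wworld(c):
    v,u=np.mgrid[0:400,0:640]; d=c['depth']; dx=(u-c['cx'])/c['fx'];dy=(v-c['cy'])/c['fy']; th=np.hypot(dx,dy)
    k=np.tan(th)/np.maximum(th,1e-9)
    P=np.stack([dx*k*d,dy*k*d,d],-1); T=c['hand_eye']
    W=(P@T[:3,:3].T+T[:3,3])@c['Rm'].T+c['p']; W[d==0]=np.nan; return W
E
python3 - <<'E'
from h import *
go(.484,-.26,.223,106.5)
c=wsnap('w1'); cv2.imwrite('pics/w1.png',c['pixels'][...,::-1]); print(c['fx'],c['hand_eye'])
W=wworld(c)
m=(W[...,2]>.01)&(W[...,2]<.03)&(W[...,0]>.4)&(W[...,0]<.58)&(W[...,1]>-.39)&(W[...,1]<-.13)
v,u=np.nonzero(m);print(m.sum(),u.min(),u.max(),v.min(),v.max())
xy=np.ascontiguousarray(W[m][:,:2].astype('f4'));z=W[m][:,2];print(cv2.minAreaRect(xy))
l=cv2.fitLine(xy,cv2.DIST_L2,0,.01,.01).ravel();l[:2]*=np.sign(-l[1]);print(l)
s=(xy-l[2:])@l[:2];t=(xy-l[2:])@[-l[1],l[0]]
for k in np.arange(-.14,.14,.01):
    q=(s>=k)&(s<k+.01)
    if q.any():print(round(k,3),q.sum(),np.round([t[q].min(),t[q].max(),np.median(z[q])],4))
print(s.min(),s.max())
E
```

```text
t 1.3 at [ 0.4838 -0.2614  0.2234] yaw 106.15 F [-0.4 -0.1  0.4] open 0.999 grip 0.0
-> [0.13 0.05 0.04] -0.35
309.70691628693146 [[ 1.09298893e-03 -9.53347245e-01 -3.01873873e-01  7.67641763e-02]
 [ 9.99999285e-01  1.18869641e-03 -1.33341446e-04 -9.75743059e-04]
 [ 4.85957091e-04 -3.01873511e-01  9.53347863e-01 -1.50947257e-01]
 [ 0.00000000e+00  0.00000000e+00  0.00000000e+00  1.00000000e+00]]
3142 295 346 91 253
((0.4851607084274292, -0.2674539089202881), (0.06413576751947403, 0.1994590312242508), 16.205791473388672)
[ 0.28179738 -0.9594739   0.48469654 -0.26645052]
-0.1 130 [-0.0094  0.0089  0.0203]
-0.09 178 [-0.0116  0.012   0.0241]
-0.08 190 [-0.0116  0.012   0.0246]
-0.07 167 [-0.0117  0.012   0.0247]
-0.06 182 [-0.0116  0.011   0.0246]
-0.05 182 [-0.0117  0.0111  0.0247]
-0.04 135 [-0.0107  0.0099  0.0223]
-0.03 143 [-0.0085  0.0088  0.0216]
-0.02 128 [-0.0086  0.0089  0.0217]
-0.01 142 [-0.0087  0.0089  0.0215]
0.0 130 [-0.0087  0.0089  0.0214]
0.01 143 [-0.0101  0.0104  0.0215]
0.02 106 [-0.0104  0.0105  0.0215]
0.03 219 [-0.0212  0.02    0.0202]
0.04 225 [-0.0317  0.0317  0.0205]
0.05 100 [-0.0315  0.0314  0.0208]
0.06 109 [-0.0317  0.0317  0.0208]
0.07 108 [-0.032   0.032   0.0206]
0.08 259 [-0.0321  0.032   0.0201]
0.09 161 [-0.0197  0.0195  0.0207]
0.1 5 [-0.0033  0.0031  0.0204]
-0.09865342 0.10081365
```

View pics/w1.png

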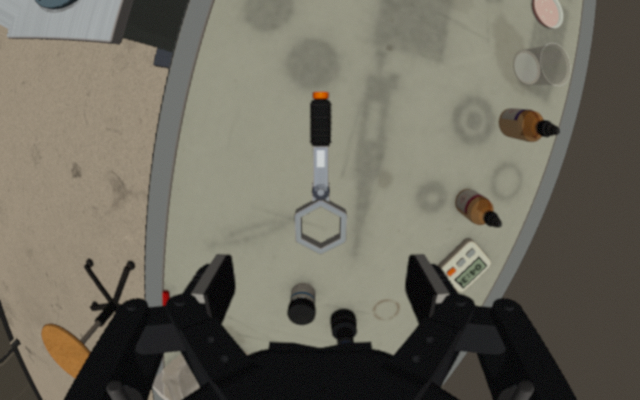

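The wrist view shows the wrench under the gripper, with the head at (321,225) and the grip at (320,122). Widths and heights measured match the specification: shaft 17.6 mm, grip 24 mm, top 20.5 mm. Descending to the shaft.

```bash
python3 -c "
from h import *
go(.483,-.2603,.029,106.4); print(ctrl.tip_reach)"
```

```text
t 1.35 at [ 0.4834 -0.2621  0.2235] yaw 106.05 F [-0.2 -0.5  0.9] open 0.999 grip 0.0
-> [ 0.18  0.03 19.45] -0.35
0.025
```

Emit:
{"method": "servo_tool", "body": {"motion": [[[0.1, 0, 4, -0.3, -1], [0.1, 0, 8, -0.3, -1], [0.1, 0, 12, -0.3, -1], [0.1, 0, 15, -0.3, -1], [0.1, 0, 17, -0.3, -1]]]}}

```text
time_s: 1.85
eef_pos: [0.4811, -0.2615, 0.0511]
eef_rot: [-0.002, 0.6, 0.8, -0.0]
wrist_force: [0.8, -0.3, -0.3]
opening: 1.004
grasp_force: 0.0
```

Emit:
{"method": "servo_tool", "body": {"motion": [[[0, 0, 0.8, 0, -1], [0, 0, 1.6, 0, -1], [0, 0, 2.2, 0, -1], [0, 0, 2.4, 0, -1], [0, 0, 2.4, 0, -1]]]}}

```text
time_s: 2.35
eef_pos: [0.4838, -0.2615, 0.0304]
eef_rot: [0.0, 0.599, 0.801, -0.0]
wrist_force: [-0.2, -0.2, 1.7]
opening: 1.007
grasp_force: 0.0
```

```bash
python3 -c "
from h import *
go(.483,-.2603,.029,106.4)"
```

```text
t 2.35 at [ 0.4838 -0.2615  0.0304] yaw 106.39 F [-0.2 -0.2  1.7] open 1.007 grip 0.0
-> [ 0.14 -0.04  0.14] -0.01
```

Good. Closing.

Emit:
{"method": "servo_tool", "body": {"motion": [[[0.1, 0, 0.1, 0, 0.2], [0.1, 0, 0.1, 0, 1], [0.1, 0, 0.1, 0, 1], [0.1, 0, 0.1, 0, 1], [0.1, 0, 0.1, 0, 1]]]}}

```text
time_s: 2.85
eef_pos: [0.4833, -0.2602, 0.029]
eef_rot: [0.0, 0.599, 0.801, -0.0]
wrist_force: [0.0, 0.3, 0.3]
opening: 0.149
grasp_force: 0.0
```

Emit:
{"method": "servo_tool", "body": {"motion": [[[0, 0, 0, 0, 1], [0, 0, 0, 0, 1], [0, 0, -0.5, 0, 1], [0, 0, -1, 0, 1], [0, 0, -2, 0, 1]]]}}

```text
time_s: 3.35
eef_pos: [0.4829, -0.2599, 0.049]
eef_rot: [-0.001, 0.599, 0.801, 0.0]
wrist_force: [-0.2, 0.2, -0.5]
opening: 0.0
grasp_force: 0.0
```

The jaws shut without catching anything, so I need to look.

```bash
cat > wr.py <<'E'
from h import *
def wrench(c,lo=.008,hi=.03,box=None):
    W=wworld(c); p=c['p']; v,u=np.mgrid[0:400,0:640]
    b=box or (p[0]-.2,p[0]+.2,p[1]-.2,p[1]+.2)
    m=(W[...,2]>lo)&(W[...,2]<hi)&(W[...,0]>b[0])&(W[...,0]<b[1])&(W[...,1]>b[2])&(W[...,1]<b[3])
    n,lab=cv2.connectedComponents(m.astype('u1')); k=np.argmax(np.bincount(lab.ravel())[1:])+1; m=lab==k
    xy=np.ascontiguousarray(W[m][:,:2].astype('f4')); print(m.sum(),np.percentile(W[m],[2,50,98],0).round(4).tolist(),cv2.minAreaRect(xy)); return m,W
E
python3 - <<'E'
from wr import *
go(.483,-.2603,.029,106.4)
c=wsnap('w2');cv2.imwrite('pics/w2.png',c['pixels'][...,::-1]); wrench(c,box=(.4,.58,-.4,-.1))
E
```

```text
t 3.35 at [ 0.4829 -0.2599  0.049 ] yaw 106.4 F [-0.2  0.2 -0.5] open 0.0 grip 0.0
-> [-0.04 -0.    2.  ] 0.0
5779 [[0.4518, -0.2651, 0.0184], [0.47, -0.2132, 0.0237], [0.4888, -0.1743, 0.0261]] ((0.47304874658584595, -0.22658884525299072), (0.0242632944136858, 0.11295270174741745), 16.45647621154785)
```

View pics/w2.png

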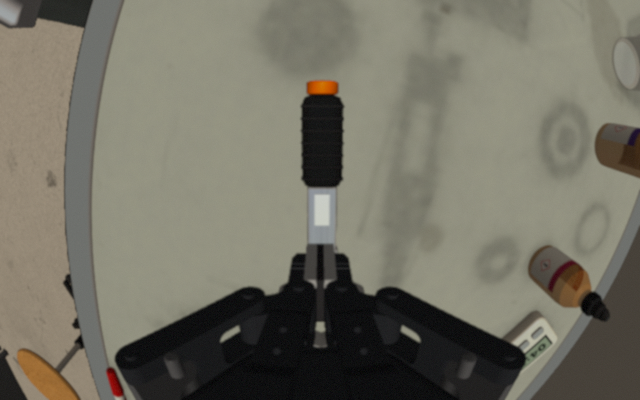

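The wrench is unmoved and the shut fingers are above the shaft at (320,250). I'll measure the real fingertip height from the depth.

```bash
python3 - <<'E'
from h import *
c=dict(np.load('/tmp/w2.npz'));W=wworld(c)
T=(W-c['p'])@c['Rm']
for v in range(236,300,4): print(v,T[v,[312,320,328]].round(4).tolist())
b=snap('side');Wb=world(b);d=np.hypot(Wb[...,0]-.483,Wb[...,1]+.26)
for r in(.015,.03):
    m=d<r;print(m.sum(),np.nanpercentile(Wb[m],[0,5,50,95,100],0)[:,2] if m.any() else 0)
E
```

```text
236 [[-0.0032, -0.0059, 0.0274], [-0.0032, -0.0009, 0.0273], [-0.0035, 0.0042, 0.028]]
240 [[-0.0062, -0.006, 0.0279], [-0.0057, -0.0009, 0.0267], [-0.0055, 0.0042, 0.0262]]
244 [[0.0108, -0.0048, -0.0136], [0.0108, -0.0009, -0.0134], [0.01, 0.0031, -0.0119]]
248 [[0.0105, -0.0047, -0.0174], [0.0109, -0.0009, -0.018], [0.0105, 0.0029, -0.0173]]
252 [[0.0103, -0.0046, -0.0211], [0.0105, -0.0009, -0.0216], [0.0104, 0.0028, -0.0213]]
256 [[0.011, -0.0045, -0.0265], [0.0108, -0.0009, -0.0262], [0.0108, 0.0027, -0.0262]]
260 [[0.011, -0.0044, -0.0303], [0.0102, -0.0009, -0.0289], [0.0103, 0.0027, -0.0291]]
264 [[0.0111, -0.0043, -0.0341], [0.0105, -0.0009, -0.0331], [0.0112, 0.0025, -0.0343]]
268 [[0.0112, -0.0043, -0.0378], [0.0104, -0.0009, -0.0363], [0.0108, 0.0025, -0.0371]]
272 [[0.0102, -0.0042, -0.0394], [0.01, -0.0009, -0.039], [0.01, 0.0024, -0.039]]
276 [[0.0104, -0.0041, -0.0429], [0.0109, -0.0009, -0.0437], [0.0105, 0.0023, -0.0431]]
280 [[0.0104, -0.0041, -0.046], [0.0099, -0.0009, -0.0452], [0.0105, 0.0023, -0.0462]]
284 [[0.0116, -0.0039, -0.0508], [0.0083, -0.0009, -0.0456], [0.0119, 0.0021, -0.0511]]
288 [[0.0107, -0.0039, -0.0522], [0.0066, -0.0009, -0.0461], [0.0113, 0.0021, -0.0531]]
292 [[0.011, -0.0039, -0.0553], [0.0043, -0.0009, -0.0455], [0.0113, 0.002, -0.0558]]
296 [[0.0117, -0.0038, -0.0589], [0.0028, -0.0009, -0.0463], [0.0109, 0.002, -0.0577]]
267 [-0.00491762  0.00060182  0.08512259  0.41998546  0.42156249]
718 [-0.00602436 -0.00183316  0.10572425  0.41937579  0.42156249]
```

```bash
python3 - <<'E'
from h import *
c=dict(np.load('/tmp/w1.npz'));W=wworld(c);T=(W-c['p'])@c['Rm']
for u0,u1 in((200,240),(405,440)):
    S=T[250:330,u0:u1].reshape(-1,3);S=S[(S[:,2]<.1)]
    print(len(S),np.percentile(S,[0,2,50,98,100],0).round(4).tolist())
    # lowest finger points
    q=S[S[:,2]>np.percentile(S[:,2],97)];print(q.mean(0).round(4))
go(.483,-.2603,-.006,106.4)
E
```

```text
2204 [[-0.0122, -0.0565, -0.0862], [-0.0101, -0.0538, -0.0843], [0.0076, -0.0437, -0.0463], [0.0169, -0.0312, -0.0237], [0.0179, -0.0285, -0.0212]]
[ 0.0001 -0.0437 -0.0232]
2165 [[-0.0117, 0.0264, -0.0867], [-0.0101, 0.0293, -0.0843], [0.0075, 0.0418, -0.0459], [0.017, 0.0519, -0.0238], [0.0181, 0.0546, -0.021]]
[-0.0003  0.0418 -0.0233]
t 3.45 at [ 0.4844 -0.2611  0.0508] yaw 106.41 F [ 0.2 -0.3 -0.5] open 0.001 grip 0.0
-> [ 0.13 -0.12  5.68] 0.01
```

The depth shows the fingertips really stand about 12 mm *behind* the reported TCP when shut and 22 mm behind when open. That isn't the stated 25 mm ahead. I'll trust the measurement, descend further and watch the force.

Emit:
{"method": "servo_tool", "body": {"motion": [[[0.1, 0, 0, 0, -1], [0.1, 0, 0, 0, -1], [0.1, 0, 0, 0, -1], [0.1, 0, 0, 0, -1], [0.1, 0, 0, 0, -1]]]}}

```text
time_s: 3.95
eef_pos: [0.4828, -0.2591, 0.0487]
eef_rot: [-0.0, 0.599, 0.801, 0.0]
wrist_force: [-0.1, -0.1, -0.1]
opening: 0.846
grasp_force: 0.0
```

Emit:
{"method": "servo_tool", "body": {"motion": [[[0, 0, 1.2, 0, -1], [0, 0, 2.4, 0, -1], [0, 0, 3.4, 0, -1], [0, 0, 4, 0, -1], [0, 0, 4, 0, -1]]]}}

```text
time_s: 4.45
eef_pos: [0.482, -0.2585, 0.0073]
eef_rot: [-0.001, 0.599, 0.801, 0.0]
wrist_force: [0.3, 0.5, -0.3]
opening: 0.997
grasp_force: 0.0
```

```bash
python3 - <<'E'
from h import *
go(.483,-.2603,-.006,106.4)
E
```

```text
t 4.45 at [ 0.482  -0.2585  0.0073] yaw 106.4 F [ 0.3  0.5 -0.3] open 0.997 grip 0.0
-> [-0.21  0.05  1.32] 0.0
```

Emit:
{"method": "servo_tool", "body": {"motion": [[[-0.2, 0, 0.5, 0, -1], [-0.2, 0, 1.0, 0, -1], [-0.2, 0, 1.3, 0, -1], [-0.2, 0, 1.3, 0, 1], [-0.2, 0, 1.3, 0, 1]]]}}

```text
time_s: 4.95
eef_pos: [0.4835, -0.2611, -0.0041]
eef_rot: [-0.0, 0.599, 0.801, 0.0]
wrist_force: [0.3, -0.0, -0.3]
opening: 0.691
grasp_force: 0.0
```

Emit:
{"method": "servo_tool", "body": {"motion": [[[0, 0, 0, 0, 1], [0, 0, 0, 0, 1], [0, 0, 0, 0, 1], [0, 0, 0, 0, 1], [0, 0, 0, 0, 1]]]}}

```text
time_s: 5.45
eef_pos: [0.4838, -0.2614, -0.0036]
eef_rot: [0.0, 0.599, 0.801, -0.0]
wrist_force: [-1.2, 0.6, 4.5]
opening: 0.189
grasp_force: 59.5
```

Gripped at 59 N. Lifting.

Emit:
{"method": "servo_tool", "body": {"motion": [[[0, 0, -1, 0, 1], [0, 0, -3, 0, 1], [0, 0, -5, 0, 1], [0, 0, -7.5, 0, 1], [0, 0, -10, 0, 1]]]}}

```text
time_s: 5.95
eef_pos: [0.4826, -0.2603, 0.0961]
eef_rot: [-0.001, 0.599, 0.801, 0.0]
wrist_force: [1.3, -0.9, -4.2]
opening: 0.19
grasp_force: 58.9
```

Emit:
{"method": "servo_tool", "body": {"motion": [[[0, 0, -2, 0, 1], [0, 0, -4, 0, 1], [0, 0, -4, 0, 1]]]}}

```text
time_s: 6.25
eef_pos: [0.4848, -0.2621, 0.1386]
eef_rot: [0.002, 0.599, 0.801, -0.0]
wrist_force: [0.5, -1.1, -4.0]
opening: 0.196
grasp_force: 59.1
```

```bash
python3 - <<'E'
from h import *
go(.40,-.05,.14,106.4)
a=dict(np.load('/tmp/scene.npz'));Wa=world(a)
# nut orientation: refine from its top, and depth-based sides
m=(Wa[...,2]>.034)&(Wa[...,2]<.06)&(np.hypot(Wa[...,0]-.526,Wa[...,1]-.142)<.035)
p=Wa[m][:,:2]
def hexr(P,c,ph):
    d=P-c; return np.max([np.abs(d@[np.cos(ph+k*np.pi/3+np.pi/6),np.sin(ph+k*np.pi/3+np.pi/6)]) for k in range(3)],0)
for ph in range(0,60,5):
    print(ph,np.percentile(hexr(p,np.array([.526,.142]),np.radians(ph)),[90,98,100]).round(4))
c=wsnap('w3');W=wworld(c);T=(W-c['p'])@c['Rm']
m=(T[...,2]<.06)&(T[...,2]>-.03)&(T[...,0]>.02)&(abs(T[...,1])<.02)
q=T[m]
for k in np.arange(.02,.11,.01):
    s=q[(q[:,0]>=k)&(q[:,0]<k+.01)]
    if len(s):print(round(k,2),len(s),np.percentile(s[:,1],[1,99]).round(4),np.median(s[:,2]).round(4))
E
```

```text
t 6.25 at [ 0.4848 -0.2621  0.1386] yaw 106.41 F [ 0.5 -1.1 -4. ] open 0.196 grip 59.1
-> [22.74 -2.14 -0.23] 0.01
0 [0.0233 0.0246 0.0257]
5 [0.0234 0.0252 0.026 ]
10 [0.0235 0.0256 0.026 ]
15 [0.0234 0.0257 0.0259]
20 [0.023  0.0255 0.026 ]
25 [0.0225 0.0251 0.0259]
30 [0.0222 0.0248 0.0255]
35 [0.022  0.0244 0.025 ]
40 [0.0223 0.0237 0.0244]
45 [0.0223 0.0233 0.0238]
50 [0.0227 0.0238 0.0246]
55 [0.023  0.0243 0.0252]
0.02 894 [-0.0098  0.008 ] -0.0251
0.03 1016 [-0.0128  0.0106] -0.0281
0.04 1282 [-0.0127  0.0105] -0.0285
0.05 1426 [-0.013   0.0106] -0.0285
0.06 1416 [-0.0125  0.0104] -0.0285
0.07 1450 [-0.0127  0.0108] -0.0286
0.08 1125 [-0.011   0.0089] -0.0257
0.09 297 [-0.0107  0.0078] -0.0247
```

Lifted and held level. The scene depth puts the nut corners at about 45° mod 60°, so I'll place the wrench with its handle tail near yaw 165°. First I'll carry it to a viewing point beside the nut.

Emit:
{"method": "servo_tool", "body": {"motion": [[[2.2, 0.3, -0.5, -5.5, 1], [5.4, 0.6, -1, -11.5, 1], [8.7, 1, -1.5, -17.5, 1], [12.2, 1.4, -2, -23.5, 1], [15.9, 1.8, -2, -29.3, 1]]]}}

```text
time_s: 6.8
eef_pos: [0.4547, -0.1021, 0.1547]
eef_rot: [-0.001, 0.375, 0.927, 0.0]
wrist_force: [0.8, 0.7, -3.6]
opening: 0.194
grasp_force: 59.1
```

Emit:
{"method": "servo_tool", "body": {"motion": [[[3.4, 2.4, 0, -7, 1], [7, 5, 0, -14, 1], [10, 7.3, 0, -21, 1], [12, 8.8, 0, -26, 1], [13, 9.4, 0, -29.3, 1]]]}}

```text
time_s: 7.3
eef_pos: [0.4263, 0.0569, 0.154]
eef_rot: [-0.002, 0.128, 0.992, 0.0]
wrist_force: [-0.0, -0.4, -4.1]
opening: 0.195
grasp_force: 59.2
```

Emit:
{"method": "servo_tool", "body": {"motion": [[[0, 0, 0, 0, 1], [0, 0, 0, 0, 1], [0, 0, 0, 0, 1]]]}}

```text
time_s: 7.6
eef_pos: [0.4283, 0.0539, 0.1553]
eef_rot: [-0.001, 0.131, 0.991, -0.0]
wrist_force: [0.0, -0.5, -4.8]
opening: 0.195
grasp_force: 59.2
```

```bash
cat > nut.py <<'E'
from h import *
from scipy.optimize import minimize
def hexr(P,c,ph):
    d=P-c; return np.max([np.abs(d@[np.cos(ph+k*np.pi/3+np.pi/6),np.sin(ph+k*np.pi/3+np.pi/6)]) for k in range(3)],0)
def nut(c,g=(.526,.142)):
    "outline of the nut's top face and brass colour -> centre, corner angle"
    W=wworld(c)
    m=(W[...,2]>.041)&(W[...,2]<.049)&(np.hypot(W[...,0]-g[0],W[...,1]-g[1])<.03)
    m=cv2.morphologyEx(m.astype('u1'),cv2.MORPH_CLOSE,np.ones((5,5)))
    m2=(W[...,2]>.026)&(W[...,2]<.049)&(np.hypot(W[...,0]-g[0],W[...,1]-g[1])<.032)
    for nm,mm in(('top',m>0),('all',m2)):
        P=W[mm][:,:2]; P=P[~np.isnan(P[:,0])]; b=None
        h=cv2.convexHull(np.ascontiguousarray(P.astype('f4')))[:,0]
        # smallest hexagon holding the hull
        for ph in np.radians(np.arange(0,60,1.)):
            r=minimize(lambda x:np.percentile(hexr(P,x,ph),98.5),P.mean(0),method='Nelder-Mead',options=dict(xatol=1e-5,fatol=1e-6))
            if b is None or r.fun<b[0]: b=(r.fun,np.degrees(ph),r.x)
        mo=cv2.moments(h); print(nm,mm.sum(),'z',np.nanmedian(W[mm][:,2]).round(4),'apothem',b[0].round(4),'corner',b[1],'c',b[2].round(4),'hullc',np.round([mo['m10']/mo['m00'],mo['m01']/mo['m00']],4))
    return m,m2
E
python3 - <<'E'
from nut import *
go(.4596,.1598,.1586,165)
c=wsnap('w4');cv2.imwrite('pics/w4.png',c['pixels'][...,::-1]);nut(c)
E
```

```text
t 7.6 at [0.4283 0.0539 0.1553] yaw 164.9 F [ 0.  -0.5 -4.8] open 0.195 grip 59.2
-> [-0.26 11.04 -0.33] -0.1
top 1334 z 0.0447 apothem 0.0219 corner 44.0 c [0.5243 0.1399] hullc [0.5241 0.1399]
all 1729 z 0.0444 apothem 0.0228 corner 44.0 c [0.5238 0.1399] hullc [0.5248 0.1402]
```

View pics/w4.png

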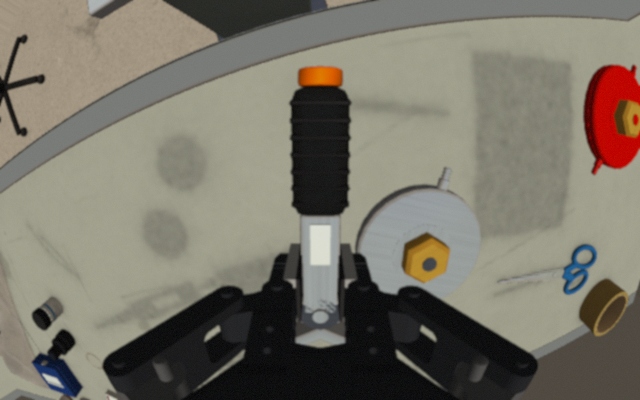

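The view shows the steel disc's nut at (427,257), with the wrench held straight (tail at (320,75)). I'll average several shots for the nut and for the held wrench in the tool frame.

```bash
cat > avg.py <<'E'
from nut import *
from scipy.optimize import least_squares
import io,contextlib
w1=dict(np.load('/tmp/w1.npz')); N=[];D=[];P=[];B=[]
for i in range(6):
    c=wsnap('w5_%d'%i); W=wworld(c); P.append(c['p'])
    m=(W[...,2]>.041)&(W[...,2]<.049)&(np.hypot(W[...,0]-.524,W[...,1]-.14)<.03)
    N.append(W[m][:,:2].mean(0))
    T=(W-c['p'])@c['Rm']; tol=(T[...,2]<.0)&(T[...,2]>-.03)&(abs(T[...,1])<.02)
    g=T[tol&(T[...,0]>.042)&(T[...,0]<.075)]; s=T[tol&(T[...,0]>.013)&(T[...,0]<.025)]; t=T[tol&(T[...,0]>.05)]
    f=lambda a:(np.percentile(a,1)+np.percentile(a,99))/2
    xs=np.array([[.5*(k+k+.004),f(g[(g[:,0]>=k)&(g[:,0]<k+.004),1])] for k in np.arange(.042,.074,.004)])
    B.append([f(s[:,1]),f(g[:,1]),np.degrees(np.polyfit(xs[:,0],xs[:,1],1)[0]),np.percentile(t[:,0],99.8),np.median(g[:,2])])
    d=W[(abs(W[...,2]-.0223)<.0025)&(np.hypot(W[...,0]-.524,W[...,1]-.14)<.08)][:,:2]
    h=cv2.convexHull(np.ascontiguousarray(d.astype('f4')))[:,0]; D.append(h)
print('tcp',np.mean(P,0).round(4),np.std(P,0).round(4)); print('nut',np.mean(N,0).round(4),np.std(N,0).round(4))
print('shaft y, grip y, slope deg, tail x, grip z',np.mean(B,0).round(4),np.std(B,0).round(4))
E
python3 - <<'E'
from avg import *
for i in (0,3): nut(dict(np.load('/tmp/w5_%d.npz'%i)),(.524,.14))
go(.4596,.1598,.1586,165)
E
```

```text
tcp [0.4285 0.0539 0.1557] [0.0001 0.0001 0.0001]
nut [0.5223 0.1392] [0.     0.0001]
shaft y, grip y, slope deg, tail x, grip z [-0.0008 -0.001   0.3827  0.094  -0.0285] [0.     0.     0.0625 0.     0.    ]
top 1332 z 0.0447 apothem 0.0219 corner 43.0 c [0.5241 0.1399] hullc [0.5239 0.1396]
all 1733 z 0.0443 apothem 0.0229 corner 44.0 c [0.5238 0.1398] hullc [0.5239 0.1399]
top 1342 z 0.0447 apothem 0.022 corner 45.0 c [0.5238 0.1399] hullc [0.5246 0.1403]
all 1733 z 0.0444 apothem 0.0229 corner 44.0 c [0.524  0.1399] hullc [0.5243 0.1401]
t 7.95 at [0.4286 0.0542 0.1559] yaw 164.95 F [ 0.5 -0.1 -3.9] open 0.2 grip 59.2
-> [-0.25 11.01 -0.27] -0.05
```

```bash
python3 -c "
from h import *
go(.4584,.1598,.1,164)"
```

```text
t 7.95 at [0.4286 0.0542 0.1559] yaw 164.95 F [ 0.5 -0.1 -3.9] open 0.2 grip 59.2
-> [-0.14 10.98  5.59] 0.95
```

Emit:
{"method": "servo_tool", "body": {"motion": [[[0, 2, 0, 0.5, 1], [-0.1, 5, 0, 0.9, 1], [-0.1, 8, 0, 0.9, 1], [-0.1, 10, 1, 0.9, 1], [-0.1, 11, 2, 0.9, 1]]]}}

```text
time_s: 8.45
eef_pos: [0.4586, 0.1619, 0.1359]
eef_rot: [0.001, 0.138, 0.99, 0.0]
wrist_force: [0.5, 0.1, -5.0]
opening: 0.194
grasp_force: 59.5
```

Emit:
{"method": "servo_tool", "body": {"motion": [[[0, 0, 2, 0, 1], [0, 0, 4, 0, 1], [0, 0, 6, 0, 1], [0, 0, 7.2, 0, 1], [0, 0, 7.2, 0, 1]]]}}

```text
time_s: 8.95
eef_pos: [0.4561, 0.1599, 0.0619]
eef_rot: [-0.002, 0.138, 0.99, -0.001]
wrist_force: [-1.1, -0.5, -4.8]
opening: 0.197
grasp_force: 59.4
```

Emit:
{"method": "servo_tool", "body": {"motion": [[[0, 0, 0, 0, 1], [0, 0, 0, 0, 1]]]}}

```text
time_s: 9.15
eef_pos: [0.4589, 0.1605, 0.0649]
eef_rot: [0.001, 0.138, 0.99, 0.0]
wrist_force: [0.6, 1.0, -3.8]
opening: 0.195
grasp_force: 59.4
```

```bash
python3 - <<'E'
from h import *
go(.4584,.1598,.065,164)
a=snap('scene');W=world(a)
im=cv2.resize(a['pixels'][180:270,250:370],None,fx=6,fy=6,interpolation=2);cv2.imwrite('pics/c1.png',im[...,::-1])
E
```

```text
t 9.15 at [0.4589 0.1605 0.0649] yaw 164.09 F [ 0.6  1.  -3.8] open 0.195 grip 59.4
-> [ 0.03 -0.08 -0.01] 0.09
```

View pics/c1.png

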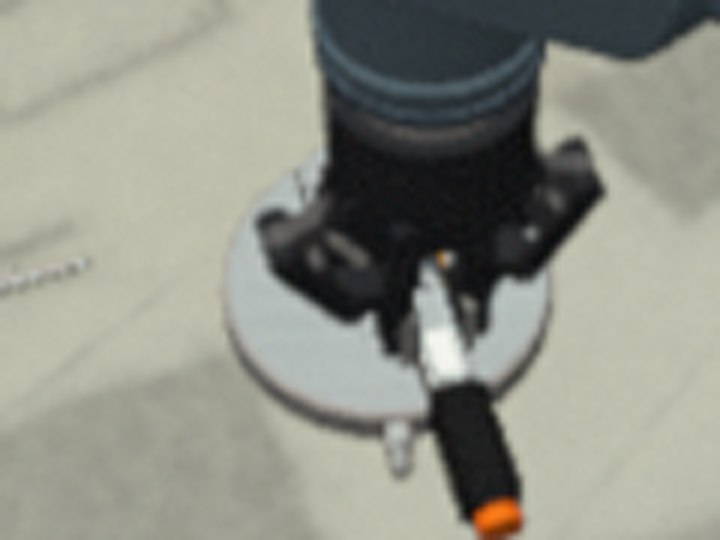

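The crop shows the wrench over the disc (grip (470,450), tail (497,515)), with the head hidden behind the gripper. I'll descend gently by force.

Emit:
{"method": "servo_tool", "body": {"motion": [[[0, -0.05, 0.6, 0, 1], [0, -0.05, 1.2, 0, 1], [0, -0.05, 1.8, 0, 1], [0, -0.05, 2.2, 0, 1], [0, -0.05, 2.2, 0, 1]]]}}

```text
time_s: 9.7
eef_pos: [0.457, 0.16, 0.0409]
eef_rot: [-0.001, 0.138, 0.99, -0.0]
wrist_force: [-0.2, 0.2, -4.2]
opening: 0.194
grasp_force: 59.5
```

Emit:
{"method": "servo_tool", "body": {"motion": [[[0, 0, 0.2, 0, 1], [0, 0, 0.4, 0, 1], [0, 0, 0.6, 0, 1], [0, 0, 0.8, 0, 1], [0, 0, 0.8, 0, 1]]]}}

```text
time_s: 10.2
eef_pos: [0.4576, 0.16, 0.0336]
eef_rot: [-0.0, 0.138, 0.99, -0.0]
wrist_force: [-0.6, 0.0, -4.3]
opening: 0.193
grasp_force: 59.5
```

```bash
python3 -c "
from h import *
go(.4584,.1598,.0175,164); print(ctrl.get_obs()['torque'])"
```

```text
t 10.2 at [0.4576 0.16   0.0336] yaw 164.1 F [-0.6  0.  -4.3] open 0.193 grip 59.5
-> [-0.09  0.    1.61] 0.1
[ 0.0232084   0.08629582 -0.00355197]
```

No contact with the underside already 6 mm below the nut's top, so it has entered the taper. Continuing.

Emit:
{"method": "servo_tool", "body": {"motion": [[[0, 0, 0.2, 0, 1], [0, 0, 0.4, 0, 1], [0, 0, 0.6, 0, 1], [0, 0, 0.8, 0, 1], [0, 0, 0.8, 0, 1]]]}}

```text
time_s: 10.7
eef_pos: [0.4576, 0.16, 0.0256]
eef_rot: [-0.0, 0.138, 0.99, -0.0]
wrist_force: [-0.2, 1.1, -3.7]
opening: 0.197
grasp_force: 59.5
```

Emit:
{"method": "servo_tool", "body": {"motion": [[[0, 0, 0.2, 0, 1], [0, 0, 0.4, 0, 1], [0, 0, 0.6, 0, 1], [0, 0, 0.6, 0, 1]]]}}

```text
time_s: 11.1
eef_pos: [0.4576, 0.16, 0.0196]
eef_rot: [-0.0, 0.138, 0.99, -0.0]
wrist_force: [-0.3, -0.2, -4.6]
opening: 0.196
grasp_force: 59.5
```

```bash
python3 -c "
from h import *
go(.4584,.1598,.0175,164); print(ctrl.get_obs()['torque'])"
```

```text
t 11.1 at [0.4576 0.16   0.0196] yaw 164.1 F [-0.3 -0.2 -4.6] open 0.196 grip 59.5
-> [-0.09  0.    0.21] 0.1
[0.0826125  0.05646901 0.01523427]
```

Nearly seated (underside at ~24 mm). Last millimetres, then open.

Emit:
{"method": "servo_tool", "body": {"motion": [[[0, 0, 0.1, 0, 1], [0, 0, 0.2, 0, 1], [0, 0, 0.2, 0, 1]]]}}

```text
time_s: 11.4
eef_pos: [0.4579, 0.1601, 0.0183]
eef_rot: [0.0, 0.138, 0.99, -0.0]
wrist_force: [-2.9, -0.7, 2.8]
opening: 0.198
grasp_force: 60.2
```

Emit:
{"method": "servo_tool", "body": {"motion": [[[0, 0, 0, 0, -1], [0, 0, 0, 0, -1], [0, 0, 0, 0, -1], [0, 0, 0, 0, -1], [0, 0, 0, 0, -1]]]}}

```text
time_s: 11.9
eef_pos: [0.4579, 0.1601, 0.018]
eef_rot: [0.0, 0.138, 0.99, 0.0]
wrist_force: [-0.6, -0.3, 0.4]
opening: 0.997
grasp_force: 0.0
```

Emit:
{"method": "servo_tool", "body": {"motion": [[[0, 0, 0, 0, -1], [0, 0, -2, 0, -1], [0, 0, -5, 0, -1], [0, 0, -8, 0, -1], [0, 0, -8, 0, -1]]]}}

```text
time_s: 12.4
eef_pos: [0.461, 0.1604, 0.102]
eef_rot: [0.004, 0.138, 0.99, 0.001]
wrist_force: [0.7, -0.1, 0.8]
opening: 0.999
grasp_force: 0.0
```

```bash
python3 - <<'E'
from h import *
for i in range(2): c=wsnap('w6')
go(.4584,.1598,.0175,164); W=wworld(c)
X=np.array([np.cos(np.radians(164)),np.sin(np.radians(164))]);Y=np.array([X[1],-X[0]]);C=np.array([.524,.1399])
d=W[...,:2]-C; s=d@X;t=d@Y
m=(W[...,2]>.03)&(W[...,2]<.06)&(abs(t)<.045)&(s>-.06)&(s<.19)
for k in np.arange(-.05,.18,.01):
    q=m&(s>=k)&(s<k+.01)
    if q.sum()>3: print(round(k,2),q.sum(),np.percentile(t[q],[1,99]).round(4),np.median(W[q][:,2]).round(4))
print(s[m].max())
E
```

```text
t 12.5 at [0.4583 0.1601 0.0985] yaw 164.1 F [-0.6  0.8 -0.3] open 0.998 grip 0.0
-> [-0.01 -0.03  8.1 ] 0.1
-0.04 82 [-0.0098  0.0111] 0.0427
-0.03 433 [-0.0247  0.0257] 0.0427
-0.02 657 [-0.0308  0.0317] 0.0438
-0.01 712 [-0.0305  0.032 ] 0.0446
0.0 839 [-0.0311  0.0316] 0.0445
0.01 963 [-0.031   0.0316] 0.0431
0.02 867 [-0.027   0.0284] 0.0421
0.03 337 [-0.0104  0.0118] 0.0421
0.04 347 [-0.0101  0.0112] 0.0436
0.05 328 [-0.0095  0.0105] 0.0434
0.06 316 [-0.0082  0.0084] 0.0434
0.07 325 [-0.0081  0.0096] 0.0435
0.08 365 [-0.008   0.0095] 0.0436
0.09 374 [-0.0087  0.0089] 0.0435
0.1 436 [-0.0113  0.0118] 0.0463
0.11 522 [-0.0117  0.0118] 0.0467
0.12 539 [-0.0118  0.0117] 0.0467
0.13 536 [-0.0117  0.0116] 0.0466
0.14 548 [-0.0121  0.0117] 0.0468
0.15 433 [-0.0103  0.0105] 0.0439
0.16 125 [-0.0092  0.009 ] 0.043
0.16298280416714434
```

The wrench is seated: head top at 42.6 mm, level, centred, handle at 164°. Moving to the grip.

```bash
python3 -c "
from h import *
go(.3945,.1783,.018,164.)"
```

```text
t 12.5 at [0.4583 0.1601 0.0985] yaw 164.1 F [-0.6  0.8 -0.3] open 0.998 grip 0.0
-> [ 6.64 -0.    8.03] 0.1
```

Emit:
{"method": "servo_tool", "body": {"motion": [[[2, 0, 0, 0, -1], [4.5, 0, 0, 0, -1], [6.6, 0, 0.5, 0, -1], [6.6, 0, 2, 0, -1], [6.6, 0, 4, 0, -1]]]}}

```text
time_s: 13.0
eef_pos: [0.3934, 0.1783, 0.0569]
eef_rot: [-0.0, 0.138, 0.99, -0.0]
wrist_force: [-0.5, -0.4, 0.0]
opening: 0.996
grasp_force: 0.0
```

Emit:
{"method": "servo_tool", "body": {"motion": [[[0, 0, 1.5, 0, -1], [0, 0, 3, 0, -1], [0, 0, 3.7, 0, -1], [0, 0, 4, 0, -1], [0, 0, 4, 0, -1]]]}}

```text
time_s: 13.5
eef_pos: [0.3937, 0.178, 0.0174]
eef_rot: [-0.001, 0.138, 0.99, -0.0]
wrist_force: [-0.4, 0.2, 0.7]
opening: 0.999
grasp_force: 0.0
```

```bash
python3 -c "
from h import *
go(.3945,.1783,.018,164.)"
```

```text
t 13.5 at [0.3937 0.178  0.0174] yaw 164.1 F [-0.4  0.2  0.7] open 0.999 grip 0.0
-> [-0.07  0.05 -0.06] 0.1
```

Emit:
{"method": "servo_tool", "body": {"motion": [[[0, 0, 0, 0, 1], [0, 0, 0, 0, 1], [0, 0, 0, 0, 1], [0, 0, 0, 0, 1], [0, 0, 0, 0, 1]]]}}

```text
time_s: 14.0
eef_pos: [0.3945, 0.1782, 0.0182]
eef_rot: [0.0, 0.138, 0.99, 0.0]
wrist_force: [-0.3, -0.1, 3.0]
opening: 0.267
grasp_force: 64.0
```

Emit:
{"method": "servo_tool", "body": {"motion": [[[0, 0, 0, 0, 1], [0, 0, 0, 0, 1]]]}}

```text
time_s: 14.2
eef_pos: [0.3945, 0.1782, 0.0181]
eef_rot: [0.0, 0.138, 0.99, 0.0]
wrist_force: [-0.4, 0.1, 3.2]
opening: 0.265
grasp_force: 64.1
```

```bash
cat > ft.py <<'E'
from h import *
p,R,o=pose(); C=np.array([.524,.140]); d=p[:2]-C
X=R.as_matrix()[:,0]
print('t',o['time_s'],'p',p.round(4),'r',np.hypot(*d).round(4),'ang',np.degrees(np.arctan2(d[1],d[0])).round(2),'yaw',np.degrees(np.arctan2(X[1],X[0])).round(2),'F tool',R.inv().apply(o['wrist_force']).round(2),'T tool',R.inv().apply(o['torque']).round(2),'open',o['opening'].round(3),'grip',round(o['grasp_force'],1))
E
python3 ft.py
```

```text
Traceback (most recent call last):
  File "ft.py", line 4, in <module>
    print('t',o['time_s'],'p',p.round(4),'r',np.hypot(*d).round(4),'ang',np.degrees(np.arctan2(d[1],d[0])).round(2),'yaw',np.degrees(np.arctan2(X[1],X[0])).round(2),'F tool',R.inv().apply(o['wrist_force']).round(2),'T tool',R.inv().apply(o['torque']).round(2),'open',o['opening'].round(3),'grip',round(o['grasp_force'],1))
                                                                                                                                                                                                                                                                           ^^^^^^^^^^^^^^^^^^
AttributeError: 'float' object has no attribute 'round'
```

Gripped at the black grip. Turning clockwise about the nut; the first 10° are within the guaranteed free range.

Emit:
{"method": "servo_tool", "body": {"motion": [[[-0.01, 0.47, 0, 2, 1], [-0.03, 0.94, 0, 4, 1], [-0.07, 1.41, 0, 6, 1], [-0.13, 1.88, 0, 8, 1], [-0.2, 2.34, 0, 10, 1]]]}}

```text
time_s: 14.7
eef_pos: [0.4035, 0.2, 0.0182]
eef_rot: [0.001, 0.224, 0.975, -0.0]
wrist_force: [0.3, -0.7, 2.0]
opening: 0.262
grasp_force: 64.2
```

```bash
sed -i "s/o\['opening'\].round(3)/round(o['opening'],3)/" ft.py; python3 ft.py
```

```text
t 14.7 p [0.4035 0.2    0.0182] r 0.1346 ang 153.51 yaw 154.09 F tool [-0.6  -0.5  -2.02] T tool [ 0.1  -0.37 -0.4 ] open 0.262 grip 64.2
```

Emit:
{"method": "servo_tool", "body": {"motion": [[[-0.01, 0.59, 0, 2.5, 1], [-0.05, 1.18, 0, 5, 1], [-0.05, 1.18, 0, 5, 1]]]}}

```text
time_s: 15.0
eef_pos: [0.4094, 0.211, 0.0182]
eef_rot: [0.001, 0.266, 0.964, 0.001]
wrist_force: [3.7, 1.0, 2.1]
opening: 0.265
grasp_force: 64.1
```

```bash
python3 ft.py
```

```text
t 15.0 p [0.4094 0.211  0.0182] r 0.1348 ang 148.22 yaw 149.11 F tool [-2.68  2.76 -2.13] T tool [-0.27 -0.32 -0.06] open 0.265 grip 64.1
```

Emit:
{"method": "servo_tool", "body": {"motion": [[[-0.01, 0.35, 0, 1.5, 1], [-0.03, 0.7, 0, 3, 1], [-0.03, 0.7, 0, 3, 1]]]}}

```text
time_s: 15.3
eef_pos: [0.413, 0.2165, 0.0182]
eef_rot: [0.001, 0.291, 0.957, 0.0]
wrist_force: [1.0, 1.5, 2.2]
opening: 0.267
grasp_force: 64.1
```

```bash
python3 ft.py
```

```text
t 15.3 p [0.413  0.2165 0.0182] r 0.1349 ang 145.43 yaw 146.19 F tool [-0.01  1.81 -2.19] T tool [-0.35 -0.41 -0.2 ] open 0.267 grip 64.1
```

Emit:
{"method": "servo_tool", "body": {"motion": [[[-0.01, 0.47, 0, 2, 1], [-0.03, 0.94, 0, 4, 1], [-0.03, 0.94, 0, 4, 1]]]}}

```text
time_s: 15.6
eef_pos: [0.4185, 0.2243, 0.0182]
eef_rot: [0.001, 0.324, 0.946, 0.001]
wrist_force: [3.6, 1.7, 2.0]
opening: 0.264
grasp_force: 64.1
```

```bash
python3 ft.py
```

```text
t 15.6 p [0.4185 0.2243 0.0182] r 0.135 ang 141.38 yaw 142.18 F tool [-1.8   3.57 -2.02] T tool [-0.55 -0.33 -0.22] open 0.264 grip 64.1
```

Emit:
{"method": "servo_tool", "body": {"motion": [[[-0.01, 0.47, 0, 2, 1], [-0.03, 0.94, 0, 4, 1], [-0.03, 0.94, 0, 4, 1]]]}}

```text
time_s: 15.9
eef_pos: [0.4244, 0.2315, 0.0182]
eef_rot: [0.001, 0.357, 0.934, 0.001]
wrist_force: [2.6, 2.9, 3.1]
opening: 0.265
grasp_force: 64.2
```

```bash
python3 ft.py
```

```text
t 15.9 p [0.4244 0.2315 0.0182] r 0.1352 ang 137.43 yaw 138.2 F tool [ 0.03  3.9  -3.11] T tool [-0.63 -0.36 -0.37] open 0.265 grip 64.2
```

Emit:
{"method": "servo_tool", "body": {"motion": [[[-0.01, 0.47, 0, 2, 1], [-0.03, 0.94, 0, 4, 1], [-0.03, 0.94, 0, 4, 1]]]}}

```text
time_s: 16.2
eef_pos: [0.4298, 0.2372, 0.0181]
eef_rot: [-0.0, 0.388, 0.921, -0.001]
wrist_force: [-0.8, -3.5, 9.1]
opening: 0.263
grasp_force: 65.1
```

```bash
python3 - <<'E'
exec(open('ft.py').read())
c=wsnap('w7');W=wworld(c);T=(W-c['p'])@c['Rm']
g=T[(T[...,2]>-.035)&(T[...,2]<0)&(abs(T[...,1])<.03)&(T[...,0]>.014)]
print(len(g),np.percentile(g[:,:2],[1,99],0).round(4))
E
```

```text
t 16.2 p [0.4298 0.2372 0.0181] r 0.1354 ang 134.09 yaw 134.29 F tool [-1.9  -3.03 -9.1 ] T tool [ 0.34 -0.54 -0.86] open 0.263 grip 65.1
1862 [[ 0.0141 -0.0122]
 [ 0.0281  0.0102]]
```

The force jumped, so the nut is tight. Continuing in small steps.

Emit:
{"method": "servo_tool", "body": {"motion": [[[0, 0.25, 0, 1.2, 1], [-0.01, 0.5, 0, 2.4, 1], [-0.01, 0.5, 0, 2.4, 1]]]}}

```text
time_s: 16.55
eef_pos: [0.4327, 0.24, 0.018]
eef_rot: [-0.001, 0.408, 0.913, -0.002]
wrist_force: [-3.7, -5.1, 10.6]
opening: 0.266
grasp_force: 65.3
```

```bash
python3 ft.py
```

```text
t 16.55 p [0.4327 0.24   0.018 ] r 0.1354 ang 132.39 yaw 131.89 F tool [ -1.3   -6.16 -10.6 ] T tool [ 0.87 -0.64 -0.68] open 0.266 grip 65.3
```

Emit:
{"method": "servo_tool", "body": {"motion": [[[0, 0.25, 0, 1.6, 1], [-0.01, 0.4, 0, 2.6, 1], [-0.01, 0.4, 0, 2.6, 1]]]}}

```text
time_s: 16.85
eef_pos: [0.4357, 0.2426, 0.018]
eef_rot: [-0.0, 0.428, 0.904, -0.002]
wrist_force: [-2.6, -5.3, 10.0]
opening: 0.267
grasp_force: 65.3
```

```bash
python3 ft.py
```

```text
t 16.85 p [0.4357 0.2426 0.018 ] r 0.1354 ang 130.69 yaw 129.3 F tool [ -2.41  -5.41 -10.01] T tool [ 0.83 -0.65 -0.71] open 0.267 grip 65.3
```

The force has plateaued, so the handle is giving. My estimate is ~0.105 rad, with a hard upper bound of ~0.18. One small extra step for margin, then ease off.

Emit:
{"method": "servo_tool", "body": {"motion": [[[0, 0.15, 0, 0.9, 1], [0, 0.15, 0, 0.9, 1]]]}}

```text
time_s: 17.05
eef_pos: [0.4368, 0.2435, 0.018]
eef_rot: [-0.001, 0.435, 0.9, -0.002]
wrist_force: [-3.0, -5.8, 10.5]
opening: 0.263
grasp_force: 65.3
```

```bash
python3 ft.py
```

```text
t 17.05 p [0.4368 0.2435 0.018 ] r 0.1354 ang 130.11 yaw 128.4 F tool [ -2.68  -5.94 -10.47] T tool [ 0.85 -0.71 -0.72] open 0.263 grip 65.3
```

Steady at ~10 N above baseline: clicked. Easing back.

Emit:
{"method": "servo_tool", "body": {"motion": [[[0, -0.3, 0, -1.6, 1], [0, -0.6, 0, -3.2, 1], [-0.01, -0.9, 0, -4.8, 1], [-0.03, -1.15, 0, -6.2, 1], [-0.03, -1.15, 0, -6.2, 1]]]}}

```text
time_s: 17.55
eef_pos: [0.4294, 0.2368, 0.0181]
eef_rot: [0.001, 0.386, 0.922, -0.0]
wrist_force: [3.6, -4.1, 3.6]
opening: 0.267
grasp_force: 64.8
```

```bash
python3 ft.py
```

```text
t 17.55 p [0.4294 0.2368 0.0181] r 0.1354 ang 134.34 yaw 134.55 F tool [-5.46 -0.34 -3.59] T tool [ 0.13 -1.05 -1.08] open 0.267 grip 64.8
```

Emit:
{"method": "servo_tool", "body": {"motion": [[[0, -0.1, 0, -0.4, 1], [0, -0.15, 0, -0.6, 1], [0, -0.15, 0, -0.6, 0.2], [0, -0.15, 0, -0.6, -1], [0, -0.15, 0, -0.6, -1]]]}}

```text
time_s: 18.05
eef_pos: [0.4268, 0.2365, 0.0172]
eef_rot: [-0.001, 0.383, 0.924, -0.0]
wrist_force: [-0.3, -0.7, -0.3]
opening: 0.731
grasp_force: 0.0
```

Emit:
{"method": "servo_tool", "body": {"motion": [[[0, 0, 0, 0, -1], [0, 0, 0, 0, -1], [0, 0, 0, 0, -1], [0, 0, 0, 0, -1], [0, 0, 0, 0, -1]]]}}

```text
time_s: 18.55
eef_pos: [0.428, 0.2365, 0.0179]
eef_rot: [-0.0, 0.383, 0.924, 0.0]
wrist_force: [-0.4, 0.2, 0.1]
opening: 0.998
grasp_force: 0.0
```

```bash
python3 ft.py
```

```text
t 18.55 p [0.428  0.2365 0.0179] r 0.1361 ang 134.84 yaw 135.0 F tool [ 0.43 -0.09 -0.06] T tool [0.02 0.09 0.04] open 0.998 grip 0.0
```

Released. Retreat up and back, then check.

Emit:
{"method": "servo_tool", "body": {"motion": [[[0, 0, -1.5, 0, -1], [0, 0, -4, 0, -1], [0, 0, -7, 0, -1], [0, 0, -10, 0, -1], [0, 0, -13, 0, -1]]]}}

```text
time_s: 19.05
eef_pos: [0.4278, 0.2365, 0.1491]
eef_rot: [-0.0, 0.383, 0.924, -0.0]
wrist_force: [1.3, -0.4, -0.4]
opening: 1.0
grasp_force: 0.0
```

Emit:
{"method": "servo_tool", "body": {"motion": [[[0, 0, 0, 0, -1], [0, 0, 0, 0, -1], [0, 0, 0, 0, -1]]]}}

```text
time_s: 19.35
eef_pos: [0.4272, 0.2363, 0.1467]
eef_rot: [-0.001, 0.383, 0.924, -0.001]
wrist_force: [0.0, -0.3, -0.3]
opening: 1.003
grasp_force: 0.0
```

```bash
python3 - <<'E'
from h import *
c=wsnap('w8'); cv2.imwrite('pics/w8.png',c['pixels'][...,::-1]); W=wworld(c)
a=135.;X=np.array([np.cos(np.radians(a)),np.sin(np.radians(a))]);Y=np.array([X[1],-X[0]]);C=np.array([.524,.14])
d=W[...,:2]-C; s=d@X;t=d@Y
m=(W[...,2]>.03)&(W[...,2]<.06)&(abs(t)<.045)&(s>-.06)&(s<.19)
for k in np.arange(-.05,.17,.01):
    q=m&(s>=k)&(s<k+.01)
    if q.sum()>3: print(round(k,2),q.sum(),np.percentile(t[q],[1,99]).round(4),np.median(W[q][:,2]).round(4))
print(s[m].max())
E
```

```text
-0.04 48 [-0.0097  0.0114] 0.0432
-0.03 261 [-0.0235  0.0267] 0.0429
-0.02 364 [-0.0303  0.0329] 0.0437
-0.01 390 [-0.0298  0.0335] 0.0444
0.0 470 [-0.0293  0.0329] 0.0446
0.01 544 [-0.0306  0.0325] 0.0432
0.02 527 [-0.0251  0.0291] 0.0418
0.03 176 [-0.0098  0.0122] 0.0425
0.04 182 [-0.0093  0.0107] 0.0438
0.05 175 [-0.0094  0.0104] 0.0434
0.06 177 [-0.0081  0.009 ] 0.0434
0.07 175 [-0.008   0.0088] 0.0434
0.08 185 [-0.0081  0.0087] 0.0436
0.09 208 [-0.0088  0.0085] 0.0433
0.1 224 [-0.0122  0.0115] 0.0462
0.11 280 [-0.0121  0.0116] 0.0464
0.12 314 [-0.012   0.0115] 0.0465
0.13 296 [-0.0119  0.0113] 0.0464
0.14 342 [-0.0127  0.0111] 0.0464
0.15 299 [-0.0118  0.0103] 0.0433
0.16 113 [-0.0093  0.0079] 0.0412
0.16309293638955066
```

View pics/w8.png

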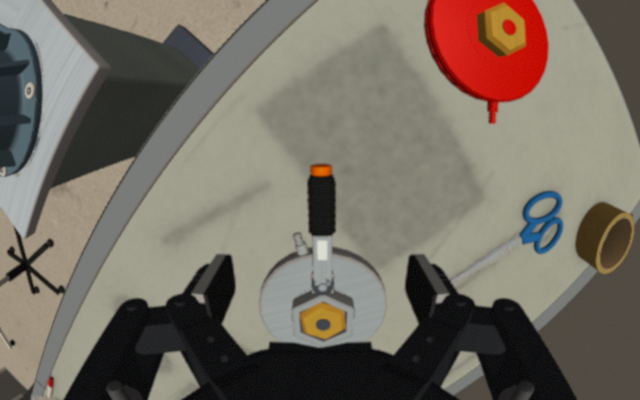

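The view shows the wrench sitting on the nut (320,320) with its handle straight up to (320,170), and nothing else disturbed. Depth confirms it is seated (head top 42.5 mm, level) and the handle is straight. At the click, the grip had moved over 10 mm past the tight position, about 0.12–0.15 rad. Handing in.

```bash
python3 -c "
from bench import ctrl
print(ctrl.hand_in())"
```

```text
the job is handed in; nothing more can be done
None
```

I seated the wrench on the brass nut, turned it until the handle broke away (about 0.12–0.15 rad by my estimate), eased it straight and let go, then handed in at about 19.5 s; no verdict was returned.

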